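Pack and hold a panel in the glue-up jig

ROBOT

A 6-joint arm with a two-finger parallel gripper is mounted at the origin on the work surface. World frame = base frame: x ahead of the robot, y to its left, z up, the work surface at z = 0. Lengths are in m, angles in rad, forces in N, time in s.
With the tool pointing down it reaches from about 0.275 to 0.875 m from the base axis. Payload 12.5 kg.
Tool frame: the origin (TCP) lies at the very end of the fingers, on their centre line; the grasp point (between the pads) lies 19 mm behind it; x points along the fingers, y is the direction in which the jaws open and shut, and the axes are right-handed (so a half turn about x gives the same grasp; the last joint's range is limited). The gripper opens to 85 mm and grips with 20 to 120 N. Pads are 22 mm wide; open, the fingers measure 114 mm over their backs; the gripper's body (76 mm by 85 mm) begins 54 mm behind the grasp point. The pads swing forward as they close: fully open they stand 13 mm farther back than shut.
Start: joints at [-1.24, 0.351, 1.652, -0, 1.139, -0.085], TCP at [0.222, -0.503, 0.231] pointing down, gripper open.
Joint ranges: [-2.75, 2.75], [-0.79, 2.1], [0.01, 2.65], [-1.57, 4.71], [0.07, 3.14], [-2.87, 2.87]. Speed limits (rad/s): [2.22, 2.22, 2.79, 3.14, 3.14, 3.14].

INTERFACE

Orientations are given as a 3x3 rotation matrix whose columns are the frame's x, y, z axes.
In Python, from bench import manip gives the robot as it stands. Calls block until the motion is done:
- manip.move_ptp(position, orientation): joint-space move of the TCP to a pose.
- manip.move_l(position, attitude=None, max_speed=0.15): straight line of the TCP; attitude=None keeps the orientation; max_speed is the mean speed in m/s.
- manip.move_j(angles): joint-space move.
- manip.set_gripper(opening, effort=None): opening from 0.0 (shut) to 1.0 (fully open); effort is the grip in N (None keeps the last); returns when the fingers have stopped.
- manip.dwell(seconds).
- manip.inverse_kinematics(position, orientation): joint angles nearest the present ones, or None.
- manip.grab_frame(name): name is "side" or "top"; returns (picture, depth): 420x560x3 uint8, red, green, blue; 420x560 float32, m along the optical axis (not along the pixel's ray), 0 where there is no reading.
- manip.get_calibration(name): a dict with "camera_matrix" (3x3 intrinsics, pixels), "R" (3x3) and "t" (3): a world point X has camera coordinates R X + t. Camera axes: x right, y down, z forward; pixel columns grow to the right and rows downward; lengths in m; the calibration is good to about 2 mm. A picture is of the moment at which its call begins. get_calibration takes no time and is no camera call.
A pose or a line that the arm cannot do raises manip.Unreachable and nothing moves.
- manip.sign_off(): hands the job in, once; it reports no verdict.
Trained networks look in the newest picture that a camera, given by its name, has taken for a name from the list of things; names that differ only in an ending like _2 or _b are one class to them, and where a whole thing is asked for, a point or a joint stands for the part that bears it (a point fixed in the world has none). Each returns a list of dicts, best first, with "confidence" (0 to 1); they miss things now and then, are a little off and sometimes report something else, mostly with a low value. They report only what shows in the picture. A call takes as long as a camera call. They do not tell look-alikes from the thing itself.
- manip.look_for(camera, name): "at" ([x, y, z] in m, in world coordinates, good to about 4 mm: the middle of the surface that is visible of it).
Readings, each from a call of its own:
- manip.current_time(): time.
- manip.current_qpos(): joint angles.
- manip.current_joint_vel(): joint speeds.
- manip.current_joint_torque(): joint torques, N m.
- manip.current_ee_pos(): TCP position.
- manip.current_tcp_rot(): TCP orientation.
- manip.current_force(): force on the tool from outside, world axes, zero at the start.
- manip.current_ft_torque(): the same for the moment, N m.
- manip.current_grip_width(): opening from 0.0 (shut) to 1.0 (fully open).
Only numpy, scipy, OpenCV 4.12 (cv2) and the standard library are available. Lean on these libraries where they do the work, as an engineer would, in place of code of your own. Each camera call takes 0.05 s, during which the arm holds its last target. There are 200 camera calls.

TASK

Pick up the upright flat packing block and use its foot to tap the panel in the glue-up jig down on its board, first on the round plug, then on the long plug. Then lower the block, upright and broad face to the panel, down into the one gap between the panel and a stop block that is wide enough for it, and push the panel with it until the panel's whole far edge is flush against the fence. Finish still gripping the block and holding the panel firmly pressed there; leave the wooden offcut, the dowel end and the joiner's square where they are.

Things in the scene. Friction and masses are not known exactly. Their poses are not given: they have to be found in the camera images.
- packer: Packing block: plain hardwood, standing on end, 20 (x) x 40 (y) x 90 (z) mm, 60 g. Origin: centre of its foot (underside). Its x axis is across its 20 mm thickness, z points up.
- panel: Loose pale wooden panel lying flat on the jig board, 80 (x) x 280 (y) x 18 (z) mm, 0.2 to 0.42 kg, slides on the board at a few newtons. Origin: centre of its underside. Its far edge (+x) starts 4 to 12 mm short of the fence. Two dark plugs in its top.
- round_plug (a point): Centre of the round dark plug (24 mm across) at the panel's top, 90 mm to +y of the panel's middle.
- long_plug (a point): Centre of the long narrow dark plug (12 mm in x, 40 mm in y) at the panel's top, 90 mm to -y of the panel's middle.
- far_left (a point): Point on the panel's far (+x) edge face, at half thickness, 135 mm to +y of its middle (5 mm from the corner).
- far_right (a point): Point on the panel's far (+x) edge face, at half thickness, 135 mm to -y of its middle (5 mm from the corner).
- jig: Fixed glue-up jig: plywood board 190 (x) x 320 (y) x 12 mm, wooden fence along its far edge. Origin: centre of the board's underside; x points to the fence, whose face is at x = +55 mm and top 46 mm above the bench. Three stop blocks fixed in a row on the near edge, in any order, 60 mm apart, origins at x = -90 mm, tops 32 mm above the bench (2 mm above the panel's top).
- stop_short: The shortest stop block, 56 mm wide (y): leaves the only gap wide enough for the packing block. Origin on the jig board's top, mid width; its face toward the panel lies 22 mm to +x of the origin. The gap between it and the panel is 31 to 39 mm at the start and 43 mm once the panel is flush.
- stop_long_a: A longer stop block, 56 mm wide; face toward the panel 51.5 mm to +x of its origin; its gap (under 14 mm) is too narrow for the packing block.
- stop_long_b: A longer stop block, 56 mm wide; face toward the panel 48 mm to +x of its origin; its gap (under 18 mm) is too narrow for the packing block.
- offcut: Bystander: squarish wooden offcut 34 x 34 x 55 mm standing near the packing block; may have swapped places with it. Origin under its centre.
- dowel: Bystander: round dowel end 32 mm diameter, 70 mm high, standing near the packing block; may have swapped places with it. Origin under its centre.
- square: Bystander: joiner's square with steel blade lying on the bench to the right. Origin under the middle of its stock.
There are look-alikes about, which are no part of the job. Leave any pink look-alike of the packer alone.

How it is judged:
By the outcome, as a careful person would: the job done as asked, in the order asked, and still so for the second after the job is handed in, while the arm keeps its last pose, push and grip.
It also fails if it takes over 64 s, if anything falls off the work surface, if the arm or the gripper's body presses on something with over 40 N, if the wrist force passes 120 N, or if a joint passes its speed limit or range.

## Working session

There is one attempt and no reset: what is moved stays moved. The work goes in short steps, each a Python script; the robot and the scene stay as the last script left them, time stands still between calls to the robot, and variables do not carry over. Pictures are saved under pics/ and viewed, about 8 in all and at most 12, crops included, and the job is handed in when it is done.

```bash
mkdir -p pics; ls; cat > h.py <<'E'
import numpy as np, cv2
from bench import manip as m
def snap(cam,fn=None):
    p,d=m.grab_frame(cam)
    if fn: cv2.imwrite('pics/'+fn,p[:,:,::-1])
    return p,d
def cloud(cam,d):
    c=m.get_calibration(cam);K=np.array(c['camera_matrix']);R=np.array(c['R']);t=np.array(c['t'])
    v,u=np.indices(d.shape)
    P=np.stack([(u-K[0,2])/K[0,0]*d,(v-K[1,2])/K[1,1]*d,d],-1)
    X=(P-t)@R
    X[d<=0]=np.nan
    return X
def proj(cam,X):
    c=m.get_calibration(cam);K=np.array(c['camera_matrix'])
    q=K@(np.array(c['R'])@np.array(X)+np.array(c['t']));return (q[:2]/q[2]).round(1)
E
python3 - <<'E'
from h import *
for cam in ('top','side'):
    p,d=snap(cam,cam+'0.png'); np.save('d_'+cam+'.npy',d)
    for n in ['packer','panel','round_plug','long_plug','far_left','far_right','jig','stop_short','stop_long_a','offcut','dowel','square']:
        print(cam,n,[(np.round(r['at'],3).tolist(),round(r['confidence'],2),proj(cam,r['at']).tolist()) for r in m.look_for(cam,n)[:4]])
print(m.current_time(), m.current_force())
E
```

```text
pics
top packer [([0.402, 0.346, 0.077], 0.85, [118.8, 263.6]), ([0.442, 0.452, 0.07], 0.84, [77.3, 246.1]), ([0.478, 0.294, 0.089], 0.82, [140.1, 232.2]), ([0.572, 0.362, 0.084], 0.74, [114.1, 193.1])]
top panel [([0.555, -0.066, 0.03], 0.64, [289.0, 204.6])]
top round_plug [([0.554, -0.067, 0.028], 0.66, [289.3, 205.3]), ([0.556, 0.26, 0.074], 0.6, [157.0, 201.0]), ([0.587, -0.072, 0.01], 0.19, [290.9, 193.3])]
top long_plug [([0.552, -0.066, 0.031], 0.61, [288.9, 205.9])]
top far_left []
top far_right [([0.555, -0.069, 0.029], 0.98, [290.1, 204.8])]
top jig [([0.587, -0.072, 0.01], 0.83, [291.0, 193.2]), ([0.556, 0.257, 0.072], 0.52, [158.4, 200.8])]
top stop_short [([0.469, -0.059, 0.036], 0.56, [285.6, 238.4])]
top stop_long_a [([0.49, -0.003, 0.033], 0.93, [263.8, 229.8])]
top offcut []
top dowel [([0.554, 0.258, 0.074], 0.71, [157.6, 201.8])]
top square [([0.506, -0.45, 0.007], 0.56, [434.8, 226.3])]
side packer [([0.567, 0.382, 0.063], 0.81, [211.7, 326.8]), ([0.478, 0.314, 0.065], 0.77, [257.5, 314.0]), ([0.431, 0.46, 0.083], 0.74, [250.6, 375.7]), ([0.482, 0.391, 0.071], 0.
[... 184 characters left out ...]
 0.92, [283.0, 212.5])]
side far_left [([0.55, -0.045, 0.026], 0.69, [281.9, 214.4])]
side far_right [([0.553, -0.048, 0.03], 0.93, [281.3, 213.0])]
side jig [([0.592, 0.003, 0.012], 0.89, [263.8, 224.6])]
side stop_short [([0.466, -0.059, 0.032], 0.54, [308.8, 217.2]), ([0.553, -0.046, 0.028], 0.3, [281.1, 213.5])]
side stop_long_a [([0.486, 0.006, 0.034], 0.58, [295.9, 230.0]), ([0.472, -0.117, 0.032], 0.48, [312.7, 203.9])]
side offcut [([0.403, 0.265, 0.048], 0.73, [293.3, 310.0]), ([0.474, -0.114, 0.028], 0.28, [312.0, 205.1])]
side dowel [([0.548, 0.278, 0.057], 0.71, [237.6, 294.7])]
side square [([0.499, -0.449, 0.008], 0.58, [332.0, 147.5])]
1.3 [-0.65456568 -0.42897679 -0.42167871]
```

```bash
ls pics
```

```text
side0.png
top0.png
```

```bash
python3 - <<'E'
import cv2
a=cv2.imread('pics/top0.png')
cv2.imwrite('pics/c1.png',cv2.resize(a[150:290,40:360],(800,350),interpolation=cv2.INTER_CUBIC))
a=cv2.imread('pics/side0.png')
cv2.imwrite('pics/c2.png',cv2.resize(a[170:420,150:400],(600,600),interpolation=cv2.INTER_CUBIC))
E
```

```text
(no output)
```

View pics/c1.png

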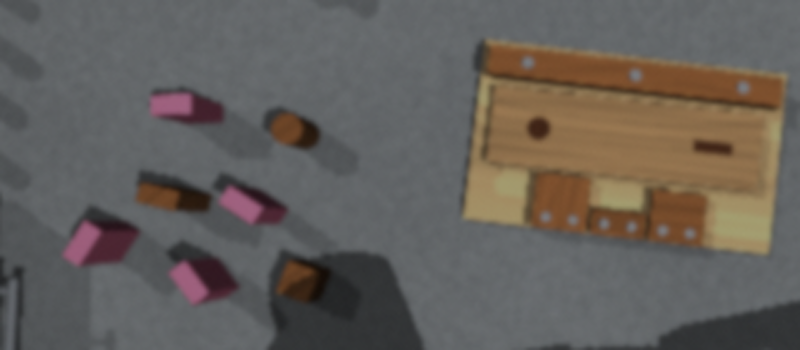

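View pics/c2.png

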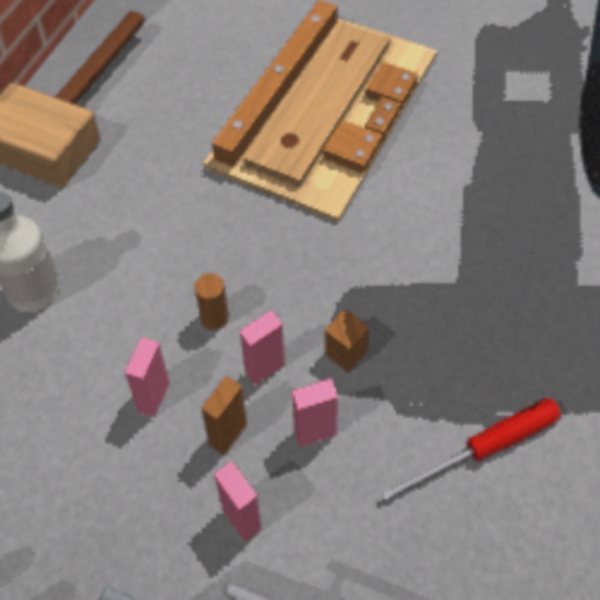

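Packer is the brown block at top-image pixel (103,228), about (0.48, 0.39), with four pink look-alikes around it. The offcut is the squarish one at (160,262) and the dowel is at (156,202). The jig's middle stop is the short one (pixel ~287,239). The round plug is on the left at (255,201) and the long plug on the right at (325,209). Next I measure the packer and jig poses.

```bash
cat >> h.py <<'E'
def rect(P):
    (c,s,a)=cv2.minAreaRect((P[:,:2]*1000).astype(np.float32)); return np.array(c)/1000,np.array(s),a
def near(X,c,r): return np.hypot(X[...,0]-c[0],X[...,1]-c[1])<r
def jigpose(p,d):
    X=cloud('top',d); z=X[...,2]
    F=X[near(X,(0.58,-0.07),.25)&(z>.041)&(z<.055)]   # fence top
    L=X[near(X,(0.58,-0.07),.25)&(z>.024)&(z<.038)]   # panel + stops
    return F,L
E
python3 - <<'E'
from h import *
p=cv2.imread('pics/top0.png')[:,:,::-1]; d=np.load('d_top.npy'); X=cloud('top',d); z=X[...,2]
for nm,c in (('packer',(.482,.391)),):
    T=X[near(X,c,.05)&(z>.082)&(z<.1)]; print(nm,len(T),T.mean(0).round(4),rect(T))
F,L=jigpose(p,d)
c=np.median(F,0); print('fence',len(F),c.round(4),rect(F)); u=np.linalg.svd(F[:,:2]-F[:,:2].mean(0))[2][0]; print('dir',u)
print('low',len(L),np.median(L[:,2]))
for n in (.012,): 
    B=X[near(X,(0.55,-.07),.22)&(z>.007)&(z<.0655)]; print('board all',rect(B))
# dark plugs
g=p.sum(-1).astype(int); M=near(X,(0.58,-0.07),.16)&(z>.024)&(z<.036)&(g<150)
n,l,st,ce=cv2.connectedComponentsWithStats(M.astype(np.uint8))
for i in range(1,n):
    if st[i,4]>5: print(st[i],X[l==i].mean(0).round(4),p[l==i].mean(0).round(0))
np.set_printoptions(linewidth=250)
print((z[190:245:3,287]*1000).round(0), X[190:245:3,287,0].round(3))
S=cv2.imread('pics/side0.png')[:,:,::-1]; Y=cloud('side',np.load('d_side.npy'))
T=Y[near(Y,(.482,.391),.05)&(Y[...,2]>.08)&(Y[...,2]<.1)]; print('side packer',len(T),T.mean(0).round(4),rect(T))
E
```

```text
packer 150 [0.4852 0.3836 0.0891] (array([0.48536508, 0.3845867 ]), array([42.05493164, 19.9633522 ]), 78.10749053955078)
fence 1397 [ 0.6161 -0.0774  0.0461] (array([ 0.61661047, -0.07601089]), array([299.67953491,  30.67920876]), 84.08196258544922)
dir [-0.10099592 -0.99488684]
low 4630 0.03059520324732625
board all (array([ 0.51890491, -0.06294484]), array([327.48635864, 247.53222656]), 84.21026611328125)
[252 198   7   6  34] [0.5639 0.021  0.0307] [66. 39. 25.]
[319 208  13   3  24] [ 0.5461 -0.1597  0.0303] [69. 41. 26.]
[31. 31. 30. 30. 30. 29. 31. 30. 34. 30. 29. 13. 13. 12. 11. 33. 34. 30. 29.] [0.593 0.585 0.577 0.57  0.562 0.554 0.546 0.539 0.531 0.523 0.516 0.509 0.501 0.493 0.485 0.477 0.47  0.462 0.454]
side packer 169 [0.4841 0.387  0.0877] (array([0.48483832, 0.38566736]), array([40.73408508, 20.522789  ]), 76.82699584960938)
```

```bash
cat >> h.py <<'E'
def ori(deg,flip=1):
    a=np.radians(deg); y=flip*np.array([np.cos(a),np.sin(a),0]); x=np.array([0,0,-1.]); return np.column_stack([x,y,np.cross(x,y)])
JA=-5.75; a_=np.radians(JA); jx=np.array([np.cos(a_),np.sin(a_)]); jy=np.array([-np.sin(a_),np.cos(a_)])
RP=np.array([.5639,.021]); LP=np.array([.5461,-.1597]); GAP=.501*jx-.0125*jy
G=.033  # TCP height above block foot
E
python3 - <<'E'
from h import *
for f in (1,-1):
    for xy,a,z in (((.485,.3855),-12.5,.033),((.485,.3855),-12.5,.2),(RP,JA,.07),(LP,JA,.07),(GAP,JA,.05)):
        q=m.inverse_kinematics([*xy,z],ori(a,f)); print(f,None if q is None else np.round(q,2))
E
```

```text
1 [ 0.6   0.72  1.59 -0.    0.83  0.81]
1 [ 0.6   0.51  1.49 -0.    1.14  0.81]
1 [-0.05  0.59  1.73 -0.    0.82  0.06]
1 [-0.37  0.6   1.72 -0.    0.82 -0.27]
1 [-0.22  0.54  1.91 -0.    0.7  -0.12]
-1 [ 0.6   0.72  1.59 -0.    0.83 -2.33]
-1 [ 0.6   0.51  1.49 -0.    1.14 -2.33]
-1 None
-1 None
-1 None
```

```bash
python3 - <<'E'
from h import *
R=ori(-12.5)
m.move_ptp([.485,.3855,.22],R); m.set_gripper(.62,80)
m.move_l([.485,.3855,.12],max_speed=.2); 
m.move_l([.485,.3855,.033],max_speed=.1); print(m.current_force().round(2))
m.set_gripper(0.0,80); print(m.current_grip_width(),m.current_force().round(2))
m.move_l([.485,.3855,.20],max_speed=.2); m.dwell(.2)
print(m.current_grip_width(),m.current_force().round(2),m.current_time())
m.move_ptp([*RP,.033+.030+.06],ori(JA)); print(m.current_force().round(2),m.current_time())
snap('top','top1.png'); p,d=snap('side','side1.png')
Y=cloud('side',d); 
a=cv2.imread('pics/side1.png'); cv2.imwrite('pics/c3.png',cv2.resize(a[150:400,150:400],(600,600),interpolation=cv2.INTER_CUBIC))
print(m.current_ee_pos().round(4))
E
```

```text
[0.09 0.24 0.8 ]
0.2272789009030063 [ 0.21 -0.99  4.58]
0.2229287494532921 [-0.34 -0.13 -0.91] 8.2083
[ 0.14 -0.01 -0.7 ] 9.625
[0.5641 0.022  0.1232]
```

View pics/c3.png

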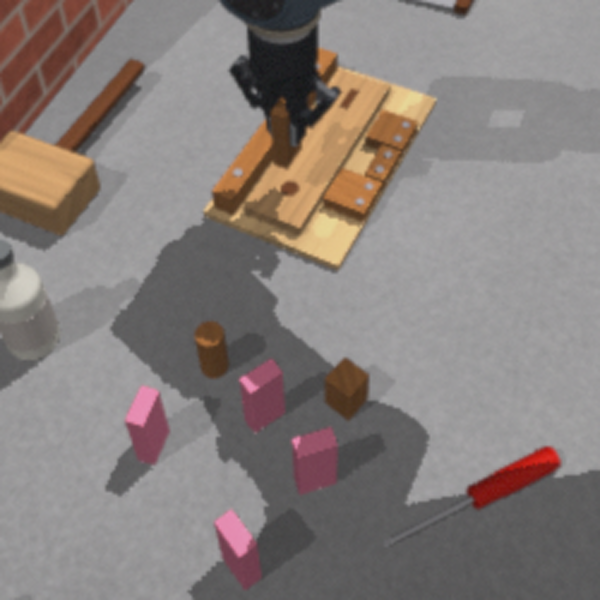

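The block is gripped upright above the jig and the bystanders and pinks are undisturbed. Next: tap the plugs with a guarded descent.

```bash
cat >> h.py <<'E'
def tap(xy,F=12):
    R=ori(JA); z0=m.current_force()[2]
    m.move_l([*xy,G+.030+.008],R,.15); z=G+.030+.008
    while z>G+.020:
        z-=.001; m.move_l([*xy,z],R,.05); f=m.current_force()[2]-z0
        if f>F: break
    m.dwell(.2); print('tap z',round(z-G,4),'f',f.round(1),m.current_force().round(1),m.current_ee_pos().round(4))
    m.move_l([*xy,G+.030+.04],R,.15)
E
python3 - <<'E'
from h import *
tap(RP); m.move_l([*LP,G+.030+.04],ori(JA),.2); tap(LP)
m.dwell(.2); print(m.current_time(),m.current_force().round(2),m.current_grip_width())
# move clear over gap, check panel/jig
m.move_l([*GAP,G+.09],ori(JA),.15)
p,d=snap('top','top2.png'); X=cloud('top',d); z=X[...,2]; g=p.sum(-1).astype(int)
M=near(X,(0.58,-0.07),.16)&(z>.024)&(z<.036)&(g<150)
n,l,st,ce=cv2.connectedComponentsWithStats(M.astype(np.uint8))
for i in range(1,n):
    if st[i,4]>5: print(st[i],X[l==i].mean(0).round(4))
p,d=snap('side','side2.png'); Y=cloud('side',d)
a=cv2.imread('pics/side2.png'); cv2.imwrite('pics/c4.png',cv2.resize(a[150:290,220:360],(600,600),interpolation=cv2.INTER_CUBIC))
E
```

```text
tap z 0.029 f 18.7 [-5.6 -0.7 16.5] [0.5641 0.021  0.0634]
tap z 0.029 f 20.2 [-6.3  1.5 17.5] [ 0.5464 -0.1598  0.0635]
17.6 [-0.61  0.33 -1.64] 0.22703520306137703
[251 197  11   9  75] [0.563  0.02   0.0309]
[272 212   2   6   6] [ 0.5292 -0.024   0.0302]
[269 221   3   9   9] [ 0.5022 -0.0181  0.0319]
[254 229   1   6   6] [0.485  0.0221 0.0322]
```

View pics/c4.png

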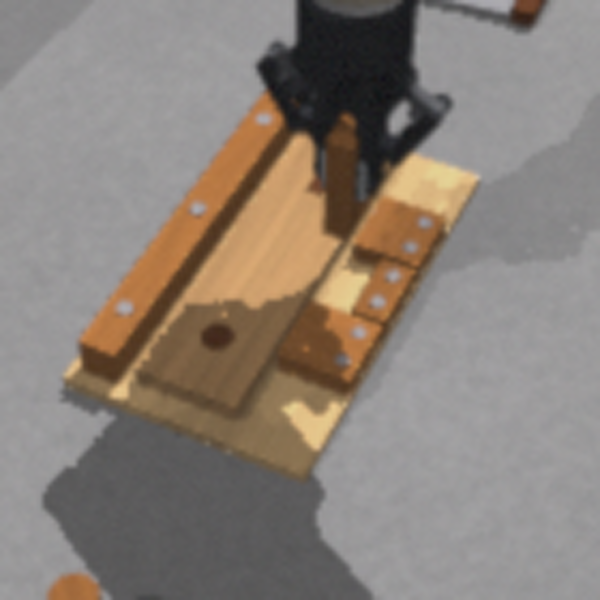

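Panel stayed put; block hangs above the middle (short-stop) gap. Lowering with a force guard, then pushing.

```bash
python3 - <<'E'
from h import *
R=ori(JA); f0=m.current_force()
m.move_l([*GAP,G+.038],R,.15)
for z in np.arange(.034,.0139,-.0025):
    m.move_l([*GAP,G+z],R,.06); f=m.current_force()-f0
    if abs(f).max()>5: print('contact',z,f.round(1)); break
print('foot',(m.current_ee_pos()[2]-G).round(4),f.round(1),m.current_time())
s=0
while s<.022 and abs(f).max()<5 or s==0:
    s+=.001; xy=GAP+s*jx; m.move_l([*xy,G+.014],R,.03); f=m.current_force()-f0
    print(round(s,3),round(f[:2]@jx,1),round(f[:2]@jy,1),f[2].round(1))
    if -f[:2]@jx>14: break
print(m.current_time())
E
```

```text
foot 0.0138 [-0.2 -0.4 -0.1] 21.3333
0.001 1.9 -0.4 -0.4
0.002 -0.6 0.2 -0.7
0.003 -0.1 -0.5 -0.3
0.004 -0.9 -0.6 0.1
0.005 0.8 0.4 -0.1
0.006 -0.6 0.5 -0.8
0.007 0.3 -0.3 0.2
0.008 -0.4 -1.0 -0.1
0.009 -0.9 0.7 -0.5
0.01 -0.9 0.4 -0.8
0.011 -0.7 0.4 -0.6
0.012 -0.9 -0.0 -0.6
0.013 0.1 -0.1 -1.0
0.014 -1.2 1.0 -0.5
0.015 -0.5 0.3 -0.4
0.016 -0.6 0.4 0.2
0.017 -4.2 -0.7 2.8
0.018 -8.2 0.1 5.1
25.8333
```

```bash
python3 - <<'E'
from h import *
print(m.current_ee_pos().round(4), m.current_force().round(1))
p,d=snap('top','top3.png'); q,e=snap('side','side3.png')
X=cloud('top',d); z=X[...,2]; g=p.sum(-1).astype(int)
M=near(X,(0.58,-0.07),.16)&(z>.024)&(z<.036)&(g<150)
n,l,st,ce=cv2.connectedComponentsWithStats(M.astype(np.uint8))
for i in range(1,n):
    if st[i,4]>5: print(st[i],X[l==i].mean(0).round(4))
a=cv2.resize(p[175:265,220:360,::-1],(800,514),interpolation=cv2.INTER_CUBIC); cv2.imwrite('pics/c5.png',a)
cv2.imwrite('pics/c6.png',cv2.resize(q[150:290,220:360,::-1],(600,600),interpolation=cv2.INTER_CUBIC))
E
```

```text
[ 0.5135 -0.0642  0.0467] [-8.2  1.1  4.7]
[251 193  11  10  74] [0.5718 0.0196 0.0308]
[255 220   2   7   8] [0.5061 0.0181 0.032 ]
```

View pics/c6.png

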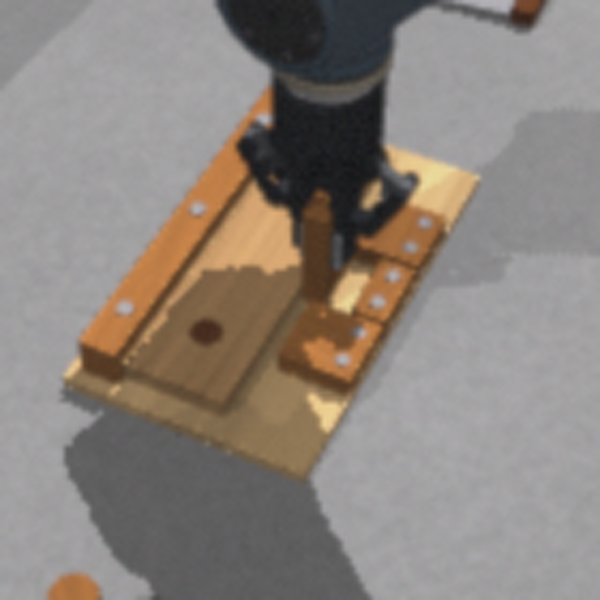

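View pics/c5.png

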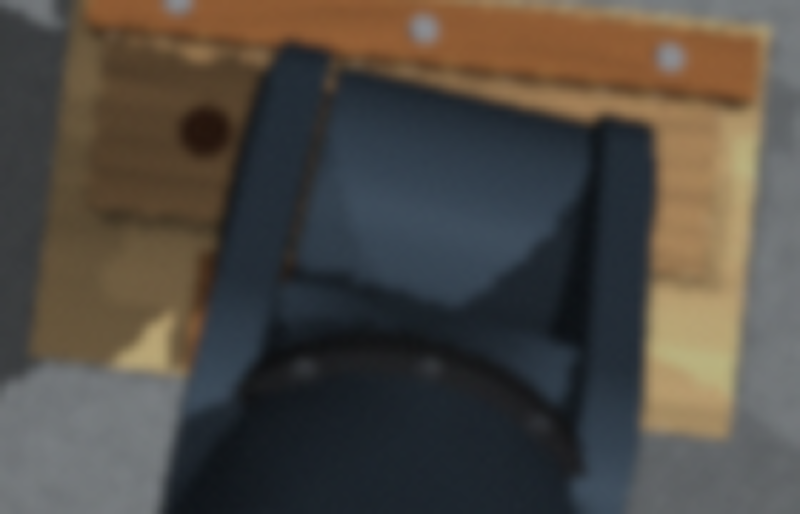

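Panel has slid about 9 mm and now meets the fence. I'll press to about 22 N, then check both ends of the panel against the fence.

```bash
python3 - <<'E'
from h import *
R=ori(JA); s=.018; f0=np.array([-.6,.3,-1.2])
while s<.028:
    s+=.001; m.move_l([*(GAP+s*jx),G+.014],R,.03); m.dwell(.1); f=m.current_force()-f0
    print(round(s,3),round(f[:2]@jx,1),round(f[:2]@jy,1),f[2].round(1),m.current_ft_torque().round(2))
    if -f[:2]@jx>22: break
m.dwell(.5); print(m.current_force().round(1),m.current_ee_pos().round(4),m.current_grip_width(),m.current_time())
p,d=snap('top','top4.png'); X=cloud('top',d); z=X[...,2]
J=np.stack([X[...,:2]@jx,X[...,:2]@jy],-1)
# fence face and panel near edge along jig x at both ends, from the height steps
def steps(lo,hi):
    o=[]
    for c in range(240,350):
        col=J[150:260,c]; zz=z[150:260,c]; k=(abs(col[:,0]-.56)<.07)&(col[:,1]>lo)&(col[:,1]<hi)
        P=col[k&(zz>.024)&(zz<.037)]; B=col[k&(zz<.02)]; F=col[k&(zz>.041)&(zz<.055)]
        if len(P)>22 and len(F): o.append([P[:,1].mean(),P[:,0].min(),P[:,0].max(),F[:,0].min()])
    o=np.array(o); return o.mean(0).round(4) if len(o) else None,len(o)
print('left',steps(.085,.125)); print('right',steps(-.15,-.105))
q,e=snap('side','side4.png'); Y=cloud('side',e)
g=p.sum(-1).astype(int); M=near(X,(0.58,-0.07),.16)&(z>.024)&(z<.036)&(g<150)
n,l,st,ce=cv2.connectedComponentsWithStats(M.astype(np.uint8))
for i in range(1,n):
    if st[i,4]>20: print(st[i],X[l==i].mean(0).round(4))
A=cv2.resize(p[165:235,225:365,::-1],(700,350),interpolation=cv2.INTER_CUBIC)
A=np.vstack([A[:,:],cv2.resize(q[165:235,225:365,::-1],(500,250),interpolation=cv2.INTER_CUBIC)[:, :].copy() if 0 else np.pad(cv2.resize(q[165:235,225:325,::-1],(357,250),interpolation=cv2.INTER_CUBIC),((0,0),(0,343),(0,0)))])
cv2.imwrite('pics/c7.png',A)
E
```

```text
0.019 -11.9 -0.4 8.9 [ 0.1   2.41 -0.05]
0.02 -16.6 -1.1 10.6 [ 0.07  3.07 -0.06]
0.021 -19.7 -2.8 13.2 [ 0.11  3.77 -0.05]
0.022 -22.4 -2.5 16.1 [0.06 4.44 0.  ]
[-24.4   1.1  14.2] [ 0.5138 -0.0641  0.046 ] 0.22487884505128974 27.8333
left (array([0.103 , 0.5281, 0.6058, 0.6067]), 12)
right (array([-0.1374,  0.5275,  0.6056,  0.6068]), 8)
[251 193  11  10  78] [0.5718 0.0191 0.0305]
```

View pics/c7.png

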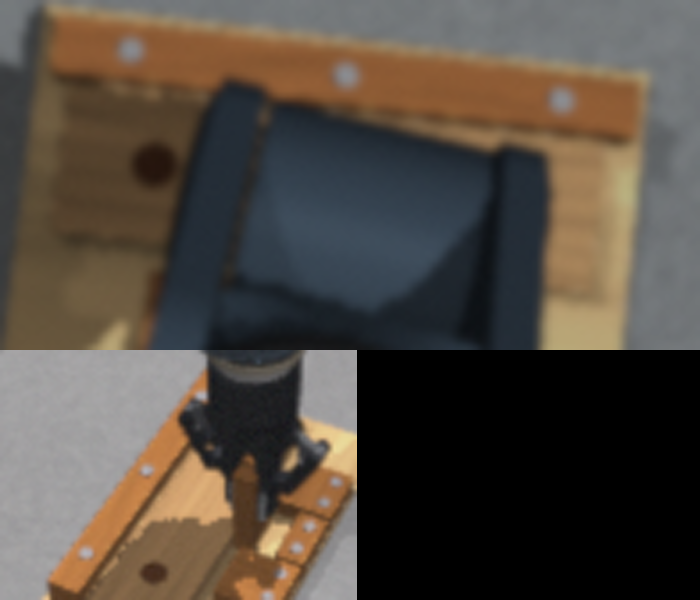

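```bash
python3 - <<'E'
from h import *
R=m.current_tcp_rot(); print('tool tilt deg',np.degrees(np.arccos(-R[2,0])).round(2), R[:,0].round(3))
p,d=snap('side'); X=cloud('side',d); J=np.stack([X[...,:2]@jx,X[...,:2]@jy],-1)
r=p[...,0].astype(int)-p[...,2]
M=(abs(J[...,0]-.515)<.03)&(abs(J[...,1]-.0075)<.006)&(r>25)&(X[...,2]>.036)&(X[...,2]<.11)
for a in np.arange(.036,.11,.01):
    k=M&(X[...,2]>=a)&(X[...,2]<a+.01)
    if k.sum(): print(round(a,3),k.sum(),J[...,0][k].min().round(4),J[...,0][k].mean().round(4),J[...,0][k].max().round(4))
print(m.current_force().round(1),m.current_grip_width(),m.current_time())
E
```

```text
tool tilt deg 0.74 [-0.013  0.002 -1.   ]
0.036 17 0.5058 0.5141 0.5253
0.046 16 0.5062 0.5161 0.5263
0.056 12 0.5058 0.5154 0.526
0.066 15 0.5064 0.5156 0.5257
0.076 22 0.5058 0.5161 0.5264
0.086 13 0.5063 0.5162 0.5272
0.096 18 0.5067 0.516 0.5252
[-24.4   0.3  14.6] 0.22526073861650073 27.9833
```

```bash
python3 - <<'E'
from h import *
m.dwell(.5); print(m.current_force().round(1),m.current_ee_pos().round(4),m.current_time()); m.sign_off()
E
```

```text
[-24.6   0.8  14.3] [ 0.5138 -0.0641  0.046 ] 28.4833
the job is handed in; nothing more can be done
```

I picked up the brown packing block and tapped the round plug, then the long plug, with its foot (about 19 and 20 N). I then lowered the block into the middle gap, at the short stop, and pushed the panel to the fence. I handed the job in at 28.5 s, with the block still gripped.

**Last checks before hand-in:**
- **Flush:** the panel's near edge reads 0.528 m at both ends (0.6 mm apart over 240 mm) against a fence face at 0.607 m. With the 80 mm panel that means flush to within the 1–2 mm the camera can resolve.
- **Push:** steady at about 24 N towards the fence, and the block is upright to within about 1°.
- **Bystanders:** the offcut, dowel and pink look-alikes looked undisturbed in a picture just after the pick-up. I did not check them again after that, and I never checked the square after the start.

**Less clear results:**
- About 14 N of upward force remains on the tool. Arm sag, with the foot touching the board or dragging on the panel, would explain it, but I did not confirm that.
- The panel slid with almost no measurable force (about 1 N rather than "a few newtons"), so I took the moment of fence contact from the force rise and the pictures.
- The long plug was hidden by the arm at the end, so the panel's angle rests on the near-edge readings alone.

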